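# Open the drinking jar: straw out, lid unscrewed and held over the jar

### The job

The square glass drinking jar stands braced in its wooden holder: pull the steel straw up out of its lid and stand it in the mug, then unscrew the tight lid anticlockwise while the jar stays down in its holder. Once the thread lets go, raise the lid straight up off the jar and finish while still holding it: level, still and centred a few centimetres above the open mouth, so that it drips back into the jar. Do not let go of the lid at the end, and do not knock over the mug, the pepper mill or the drinking glass.

Things in the scene. Friction and masses are not known exactly. Their poses are not given: they have to be found in the camera images.
- holder: Beech jar holder, fixed. Base board 112 x 112 mm; four strips form a 98 x 98 mm frame, 42 mm high, round a square well of 66 x 66 mm. Origin: centre of its underside, on the worktop; z up; x and y along its sides. The well's floor is 8 mm above the origin.
- jar: Loose empty square glass drinking jar, 0.4 to 0.6 kg, in the holder's well, which stops it turning but not rising. Body 64 x 64 mm, 70 mm high, shoulder to 82 mm, round threaded neck, rim 106 mm above the origin; the closed lid's origin is 88.5 mm above it. Origin: centre of its underside; z up; x, y along its sides.
- jar_mouth (a point): Centre of the jar's open mouth, in the plane of its rim, 106 mm above the jar's origin.
- lid: Loose metal lid, 62 mm across, 20 mm high, 60 g, 16 mm centre hole. Origin: on its axis, at its lower edge; z up. x runs through its two lugs. Yaw on the jar (mod pi): -0.15 to 0.15 rad at the start, tight (0.3 to 0.6 N m: grip 25 N or more) for 0.5 rad, then easy; anticlockwise from above opens; held by the thread below 2.2, free at 2.3 to 2.55, stop at 2.6. It rests on the rim until lifted.
- straw: Loose straight steel drinking straw, 10 mm thick, 175 mm long, 30 g, standing in the jar through the lid's hole, leaning by a few degrees, its upper 70 mm or so above the lid. Origin: centre of its lower end; z along the straw towards its upper end.
- straw_foot (a point): Centre of the straw's lower end.
- straw_top (a point): Centre of the straw's upper end, 175 mm from the foot.
- mug: Loose empty mug, white below and green above, 107 mm high, 90 mm across the mouth, standing on the worktop, with a handle on its own -y side. Origin: on its underside, 16 mm from the bowl's axis towards the handle; z up. The floor inside is 7 mm up; inside it is about 78 mm wide at the mouth and 50 mm at the floor.
- mug_mouth (a point): Centre of the mug's mouth, in the plane of its rim, 107 mm above the worktop, on the bowl's axis.
- pepper_mill: Dark wooden pepper mill, 58 mm across, 170 mm high, loose, a bystander. Origin: centre of its underside.
- glass: Clear drinking glass, 84 mm across, 89 mm high, loose, a bystander. Origin: centre of its underside.
Things that resemble listed ones, but are neither listed nor needed, are in the scene too. Leave any blue look-alike of the mug alone.

How it is judged:
On the way, in this order (a step that is already met when the one before it is completed fails the run):
1. the straw stands in the mug, let go (horizontal distance between straw_foot and mug_mouth below 0.04 m and height (world z) of straw_foot below 0.03 m and height (world z) of straw_top above 0.11 m and contact force between the fingers and straw below 0.05 N), for 0.3 s.
2. the lid is off the thread, its skirt clear above the rim (z of lid in the frame of jar above 0.109 m), for 0.2 s.
At the end, for the whole second after the job is handed in: Straw stands in the upright mug; fingers hold the lid level (0.2 rad) and still, lower edge 6 to 70 mm above the jar's rim, axes within 25 mm, not touching the jar; jar upright, raised less than 5 mm in its holder (horizontal distance between straw_foot and mug_mouth below 0.04 m and height (world z) of straw_foot below 0.03 m and height (world z) of straw_top above 0.11 m and angle between mug's own z axis and vertical below 0.15 rad and z of lid in the frame of jar_mouth between 0.006 and 0.07 m and horizontal distance between lid and jar_mouth below 0.025 m and angle between lid's own z axis and vertical below 0.2 rad and contact force between the fingers and lid above 1 N and contact force between lid and jar below 0.05 N and linear speed of lid below 0.02 m/s and z of jar in the frame of holder below 0.013 m and angle between jar's own z axis and vertical below 0.08 rad); the arm keeps its last pose, push and grip.
It fails at once if the jar is pulled up by more than 15 mm or tipped in its holder (z of jar in the frame of holder above 0.023 m or angle between jar's own z axis and vertical above 0.25 rad).
It fails at once if the mug, the pepper mill or the glass is knocked over (angle between any of mug, pepper_mill, glass's own z axis and vertical above 0.6 rad).
It also fails if it takes over 72 s, if anything falls off the work surface, if the arm or the gripper's body presses on something with over 40 N, if the wrist force passes 120 N, or if a joint passes its speed limit or range.

### The arm

A 7-joint arm with a two-finger parallel gripper is mounted at the origin on the work surface; the furniture and walls round the work are solid. World frame = base frame: x ahead of the robot, y to its left, z up, the work surface at z = 0. Lengths are in m, angles in rad, forces in N, time in s.
With the tool pointing down it reaches from about 0.35 to 0.9 m from the base axis. Payload 7.2 kg.
Tool frame: the origin (TCP) lies midway between the tips of the shut fingers; the grasp point (between the pads) lies 19 mm behind it; z points along the fingers, y is the line along which they close (so a half turn about z gives the same grasp; the last joint's range is limited). The gripper opens to 85 mm and grips with 20 to 120 N. Pads are 22 mm wide; open, the fingers measure 114 mm over their backs; the gripper's body (76 mm by 85 mm) begins 54 mm behind the grasp point. The pads swing forward as they close: fully open they stand 13 mm farther back than shut.
Start: joints at [1.174, 0.411, -0.013, 1.596, 0.006, 1.134, -0.082], TCP at [0.202, -0.592, 0.231] pointing down, gripper open.
Joint ranges: [-2.95, 2.95], [-0.29, 1.99], [-1.47, 1.44], [0.14, 2.54], [-1.03, 4.17], [0.13, 1.85], [-2.86, 2.86]. Speed limits (rad/s): [2.39, 2.39, 3.01, 3.01, 3.14, 3.14, 3.14].

### API

Orientations are given as a unit quaternion [x, y, z, w].
In Python, from workcell import manip gives the robot as it stands.
- The arm moves only by the shell command python3 -m jog 'ROWS' [FORCE]. ROWS is JSON, a list of rows, each an object of numbers: "claw": the opening, from -1 (shut) to 1 (fully open); "x", "y", "z": the shift along the tool's x, y, z in mm; "rx", "ry", "rz": the turn, a rotation vector about the tool's x, y, z in rad. A call has 1 to 5 rows; each row shifts and turns the commanded pose from where the row before left it, along the tool's axes as they then stand; what a row does not reach is not made up. A row lasts 1/12 s, in which the tool goes at most 41.7 mm and 7.16 degrees, less where a joint would pass 70% of its speed; a pose out of reach is approached as far as the arm can. A call with a gripper value outside its range is refused whole. The fingers move at their own pace and stop on an object; FORCE is the grip in N (left out, the last holds). Time passes only in rows, so rows that do not move let the fingers close. It gives the time, the measured TCP pose, the force, the opening and the grip force at its end, in the units of the state.
- manip.read_state(): the state, without advancing time (a new reading comes with each control period).
- manip.snapshot(name): name is "scene" or "top"; returns the picture (384x512x3 uint8, red, green, blue); there is no depth.
- manip.calibration(name): a dict with "intrinsics" (3x3 intrinsics, pixels), "position" and "rotation" of the camera in the world. Camera axes: x right, y down, z forward; pixel columns grow to the right and rows downward; lengths in m; the calibration is good to about 2 mm. A picture is of the moment at which its call begins. calibration takes no time and is no camera call.
- manip.hand_in(): hands the job in; it is judged then, once.
The state is a dict: "time": time; "qpos": joint angles; "qd": joint speeds; "joint_efforts": joint torques, N m; "position": TCP position; "tcp_rot": TCP orientation; "contact_force": force on the tool from outside, world axes, zero at the start; "moment": the same for the moment, N m; "opening": finger opening in m; "gripper_force": force on a finger pad.
Only numpy, scipy, OpenCV 4.12 (cv2) and the standard library are available. Lean on these libraries where they do the work, as an engineer would, in place of code of your own. Each camera call takes 0.05 s, during which the arm holds its last target. There are 200 camera calls.

## Working session

There is one attempt and no reset: what is moved stays moved. The work goes in short steps, Python scripts to look and compute and a shell command to move; the robot and the scene stay as the last step left them, time stands still between calls to the robot, and variables do not carry over. Pictures are saved under pics/ and viewed, at most 10 in all, crops included, and the job is handed in when it is done.

```bash
mkdir -p pics
python3 - <<'E'
from workcell import manip
import cv2,numpy as np
np.set_printoptions(precision=4,suppress=True)
for n in("scene","top"):
    im=manip.snapshot(n); cv2.imwrite(f"pics/{n}0.png",im[...,::-1])
    c=manip.calibration(n); print(n,c)
s=manip.read_state();print(s)
E
```

```text
scene {'intrinsics': array([[409.5039,   0.    , 253.4328],
       [  0.    , 409.5039, 190.0659],
       [  0.    ,   0.    ,   1.    ]]), 'position': array([0.1018, 0.6832, 0.973 ]), 'rotation': array([-0.2356,  0.894 , -0.3692,  0.0945])}
top {'intrinsics': array([[386.9832,   0.    , 255.0423],
       [  0.    , 386.9832, 185.963 ],
       [  0.    ,   0.    ,   1.    ]]), 'position': array([ 0.3095, -0.0776,  1.3189]), 'rotation': array([ 0.7082, -0.6997,  0.0603, -0.0723])}
{'time': 0.1, 'qpos': array([ 1.1738,  0.4118, -0.0127,  1.597 ,  0.0056,  1.1343, -0.0822]), 'qd': array([ 0.0021, -0.0025,  0.0007, -0.0023, -0.0009,  0.0011,  0.0007]), 'joint_efforts': array([  0.0017, -60.183 ,   0.6837, -30.0088,   0.014 ,   0.0064,
        -0.    ]), 'position': array([ 0.2016, -0.5911,  0.2305]), 'tcp_rot': array([ 0.9865,  0.1637, -0.0002, -0.0007]), 'contact_force': array([0.38  , 0.3432, 0.3199]), 'moment': array([-0.0023,  0.0221,  0.0319]), 'gripper_force': 0.0, 'opening': 0.08518398058330506}
```

View pics/scene0.png

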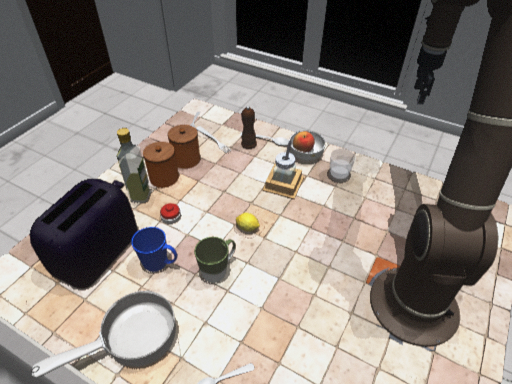

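View pics/top0.png

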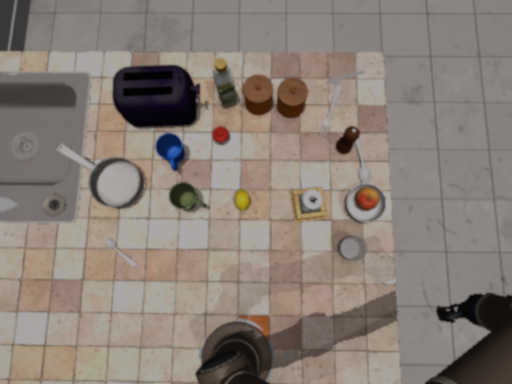

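The scene view shows the jar in its holder at about (285,172), the green mug at (213,257), the mill at (249,128) and the glass at (341,165). In the top view the jar is at (311,200), the mug at (185,196) with its handle to the lower right, the mill at (347,140) and the glass at (350,247). Next I enlarge the jar and mug.

```bash
cat > h.py <<'E'
from workcell import manip
import cv2,numpy as np
from scipy.spatial.transform import Rotation as R
np.set_printoptions(precision=4,suppress=True)
def ray(n,uv):
    c=manip.calibration(n);d=np.linalg.solve(c["intrinsics"],[*uv,1.]);return c["position"],R.from_quat(c["rotation"]).apply(d)
def plane(n,uv,z):
    p,d=ray(n,uv);return p+d*(z-p[2])/d[2]
def two(a,b):
    p,d=ray("scene",a);q,e=ray("top",b);s=np.linalg.lstsq(np.c_[d,-e],q-p,rcond=None)[0]
    A,B=p+d*s[0],q+e*s[1];return (A+B)/2,np.linalg.norm(A-B)
def proj(n,P):
    c=manip.calibration(n);x=R.from_quat(c["rotation"]).inv().apply(np.array(P)-c["position"]);x=x@c["intrinsics"].T;return x[...,:2]/x[...,2:]
def crop(im,u,v,w,h,k):return cv2.resize(im[v:v+h,u:u+w],None,fx=k,fy=k,interpolation=cv2.INTER_CUBIC)
E
python3 - <<'E'
from h import *
s=cv2.imread("pics/scene0.png");t=cv2.imread("pics/top0.png")
a=np.hstack([crop(s,255,140,56,60,7),crop(t,283,172,56,60,7)])[:300*2]
b=np.hstack([crop(s,185,226,56,26*2,7)[:364],crop(t,160,172,56,52,7)])
cv2.imwrite("pics/jar0.png",a);cv2.imwrite("pics/mug0.png",b)
# yellow holder mask? print approximate positions
print(plane("top",(350,247),.089),plane("top",(345,148),0.0),plane("top",(311,205),.042))
E
```

```text
[ 0.3519 -0.3549  0.089 ] [ 0.6995 -0.3685  0.    ] [ 0.4897 -0.2409  0.042 ]
```

View pics/jar0.png

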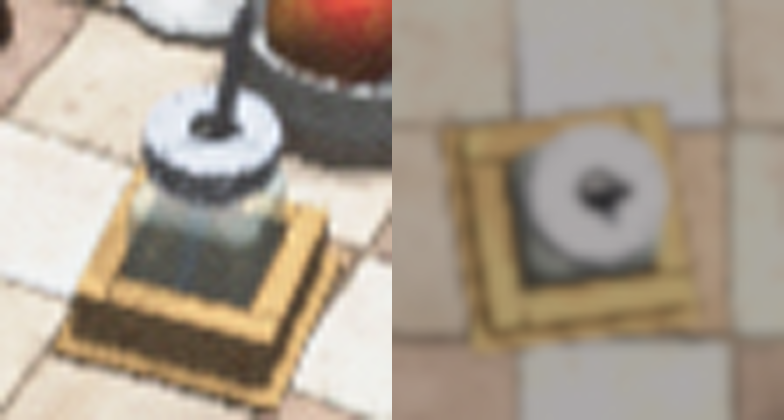

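View pics/mug0.png

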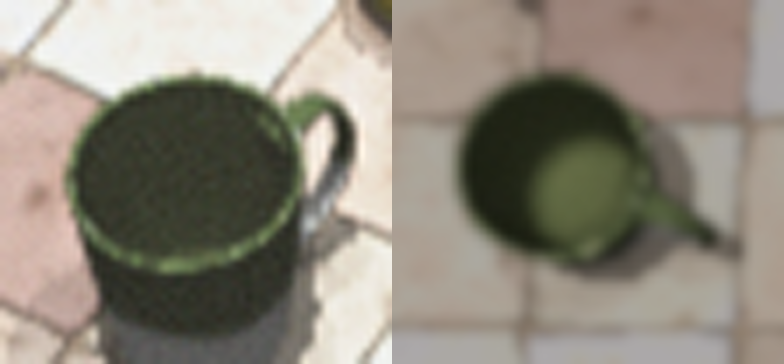

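The jar crop shows the lid disc at scene ≈(285.4,159.5) and top ≈(312.4,199.6), with the straw rising from its hole. In the mug crop the rim is centred at scene ≈(211.4,250.6) and top ≈(182.6,195.7).

Run:
```python
from h import *
L=(285.4,159.5),(312.4,199.6);M=(211.4,250.6),(182.6,195.7)
print("lid",plane("scene",L[0],.1165),plane("top",L[1],.1165),two(*L))
print("mug",plane("scene",M[0],.107),plane("top",M[1],.107),two(*M))
s=cv2.imread("pics/scene0.png");t=cv2.imread("pics/top0.png")
p=plane("top",L[1],.1165);q=p+[0,0,.07];print("vertical straw px",proj("scene",[p,q]),proj("top",[p,q]))
a=np.hstack([crop(s,268,120,40,60,10),crop(t,294,182,40,40,10)[:600] if 0 else cv2.copyMakeBorder(crop(t,294,182,40,40,10),0,200,0,0,cv2.BORDER_CONSTANT)])
cv2.imwrite("pics/st0.png",a)
```

```text
lid [ 0.4946 -0.2299  0.1165] [ 0.4963 -0.236   0.1165] (array([ 0.4974, -0.2368,  0.1101]), np.float64(0.00023510540815912612))
mug [0.5064 0.179  0.107 ] [0.5057 0.1747 0.107 ] (array([0.5074, 0.1761, 0.1025]), np.float64(0.0020499678177938806))
vertical straw px [[285.7564 158.2459]
 [287.1442 140.9499]] [[312.4    199.6   ]
 [315.4748 195.997 ]]
```

View pics/st0.png

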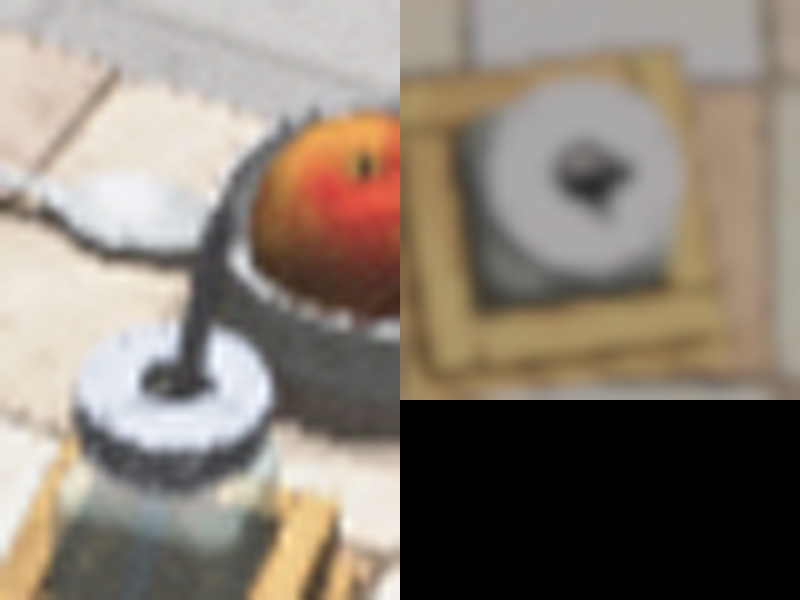

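The straw comes out of the hole at scene ≈(287.5,157) and rises to ≈(290,140), against the bowl. In the top view its end shows at ≈(311.8,198).

Run:
```python
from h import *
for z in(.18,.185,.19): print(plane("top",(311.8,198),z),plane("scene",(290,140),z))
print(two((290,140),(311.8,198)))
print(proj("scene",[[.49,-.225,.187],[.496,-.236,.187]]))
s=cv2.imread("pics/scene0.png")
c=cv2.convertScaleAbs(crop(s,278,128,24,36,16),alpha=2.2)
t=cv2.convertScaleAbs(crop(cv2.imread("pics/top0.png"),302,186,24,36,16),alpha=1.8)
cv2.imwrite("pics/st1.png",np.hstack([c,t]))
```

```text
[ 0.4913 -0.2259  0.18  ] [ 0.494  -0.2522  0.18  ]
[ 0.4905 -0.2252  0.185 ] [ 0.4915 -0.2463  0.185 ]
[ 0.4897 -0.2246  0.19  ] [ 0.489  -0.2404  0.19  ]
(array([ 0.4848, -0.2236,  0.2039]), np.float64(0.005393820731197201))
[[287.4373 143.414 ]
 [287.2553 140.8495]]
```

View pics/st1.png

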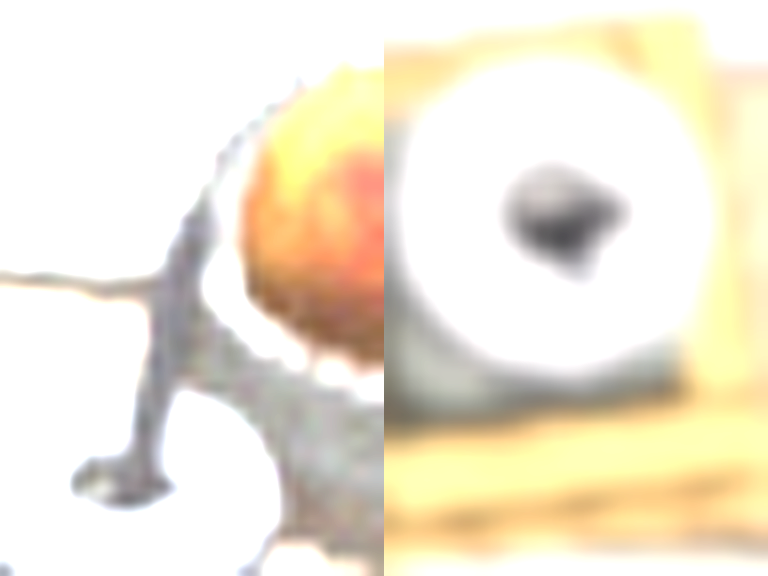

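```bash
python3 -m jog '[{"claw":1,"z":-30},{"claw":1,"z":-30}]' 30
```

```text
invalid input
```

The straw runs from scene (287.5,157.4) to (290.7,140.5). In the top view its end is near (312.7,198.5), which puts the straw top at about (0.487,-0.228). Jog refused my rows, so I'll try full rows.

```bash
python3 -m jog '[{"claw":1,"x":0,"y":0,"z":-30,"rx":0,"ry":0,"rz":0},{"claw":1,"x":0,"y":0,"z":-30,"rx":0,"ry":0,"rz":0}]' 30; python3 -m jog --help | head -20
```

```text
time: 0.27
position: [0.2013, -0.5902, 0.2896]
tcp_rot: [0.987, 0.164, -0.001, -0.003]
contact_force: [-0.7, -1.2, 0.4]
opening: 0.0855
gripper_force: 0.0invalid input: not JSON, or not a number
```

```bash
python3 -m jog '[{"claw":1,"x":26,"y":-17,"z":0,"rx":0,"ry":0,"rz":0},{"claw":1,"x":26,"y":-17,"z":0,"rx":0,"ry":0,"rz":0},{"claw":1,"x":26,"y":-17,"z":0,"rx":0,"ry":0,"rz":0},{"claw":1,"x":26,"y":-17,"z":0,"rx":0,"ry":0,"rz":0},{"claw":1,"x":26,"y":-17,"z":0,"rx":0,"ry":0,"rz":0}]'
python3 -m jog '[{"claw":1,"x":26,"y":-17,"z":0,"rx":0,"ry":0,"rz":0},{"claw":1,"x":26,"y":-17,"z":0,"rx":0,"ry":0,"rz":0},{"claw":1,"x":26,"y":-17,"z":0,"rx":0,"ry":0,"rz":0},{"claw":1,"x":26,"y":-17,"z":0,"rx":0,"ry":0,"rz":0},{"claw":1,"x":26,"y":-17,"z":0,"rx":0,"ry":0,"rz":0}]'
python3 -m jog '[{"claw":1,"x":26,"y":-16,"z":0,"rx":0,"ry":0,"rz":0},{"claw":1,"x":26,"y":-16,"z":0,"rx":0,"ry":0,"rz":0},{"claw":1,"x":26,"y":-16,"z":0,"rx":0,"ry":0,"rz":0},{"claw":1,"x":26,"y":-16,"z":0,"rx":0,"ry":0,"rz":0},{"claw":1,"x":24,"y":-16,"z":0,"rx":0,"ry":0,"rz":0}]'
python3 -m jog '[{"claw":1,"x":0,"y":0,"z":10,"rx":0,"ry":0,"rz":0},{"claw":1,"x":0,"y":0,"z":0,"rx":0,"ry":0,"rz":0}]'
python3 - <<'E'
from h import *
s=manip.snapshot("scene");cv2.imwrite("pics/s2.png",cv2.convertScaleAbs(crop(s[...,::-1],240,60,100,140,4),alpha=1.5))
st=manip.read_state();print(st["qpos"])
E
```

```text
time: 0.68
position: [0.2979, -0.4677, 0.291]
tcp_rot: [0.987, 0.164, -0.0, -0.0]
contact_force: [0.9, -0.5, -0.6]
opening: 0.0856
gripper_force: 0.0
time: 1.1
position: [0.3935, -0.3452, 0.2911]
tcp_rot: [0.987, 0.164, -0.0, -0.0]
contact_force: [0.1, -0.7, -0.2]
opening: 0.0853
gripper_force: 0.0
time: 1.52
position: [0.489, -0.2281, 0.291]
tcp_rot: [0.986, 0.164, -0.0, -0.0]
contact_force: [1.0, -0.8, 0.0]
opening: 0.0856
gripper_force: 0.0
time: 1.68
position: [0.4884, -0.2276, 0.2795]
tcp_rot: [0.986, 0.166, -0.001, -0.001]
contact_force: [-0.7, -0.8, -0.9]
opening: 0.0857
gripper_force: 0.0
[ 0.5762  0.2427 -0.2747  1.7233  0.0705  1.1879 -0.9581]
```

View pics/s2.png

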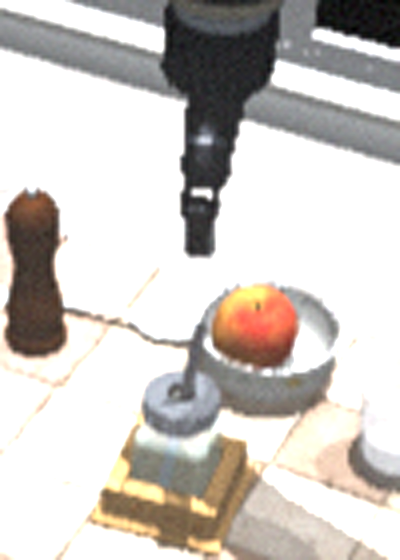

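The arm is in place: the finger tip is at scene ≈(290,122), directly above the straw top at ≈(289,141). I'll descend and grip.

```bash
python3 -m jog '[{"claw":1,"x":2,"y":3,"z":29,"rx":0,"ry":0,"rz":0},{"claw":1,"x":0,"y":0,"z":29,"rx":0,"ry":0,"rz":0},{"claw":1,"x":0,"y":0,"z":29,"rx":0,"ry":0,"rz":0},{"claw":1,"x":0,"y":0,"z":29,"rx":0,"ry":0,"rz":0},{"claw":1,"x":0,"y":0,"z":28,"rx":0,"ry":0,"rz":0}]' 30
python3 - <<'E'
from h import *
s=manip.snapshot("scene");cv2.imwrite("pics/s3.png",np.hstack([cv2.convertScaleAbs(crop(s[...,::-1],262,100,50,80,7),alpha=1.5),cv2.convertScaleAbs(crop(manip.snapshot("top")[...,::-1],285,160,60,80,7),alpha=1.8)]))
E
```

```text
time: 2.15
position: [0.49, -0.2336, 0.1362]
tcp_rot: [0.987, 0.162, -0.0, 0.0]
contact_force: [-1.2, 0.3, 0.4]
opening: 0.0852
gripper_force: 0.0
```

View pics/s3.png

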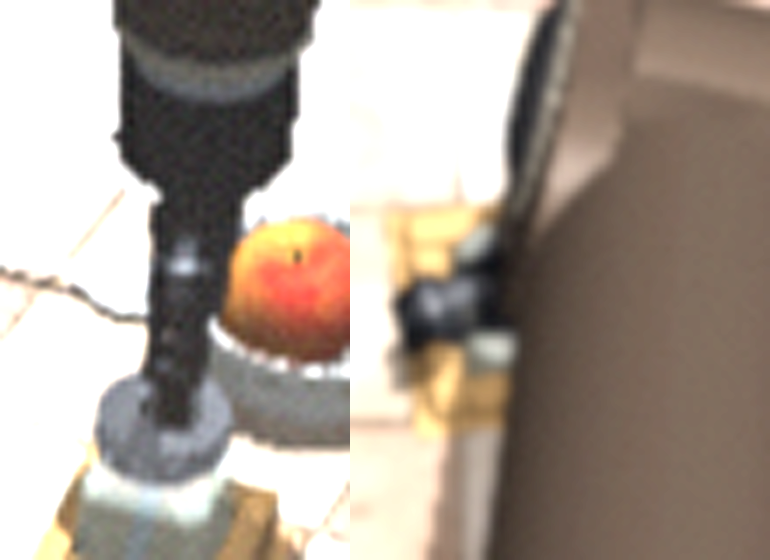

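The near finger now hides the straw, so they line up. Closing.

```bash
for i in 1 2; do python3 -m jog '[{"claw":-1,"x":0,"y":0,"z":0,"rx":0,"ry":0,"rz":0},{"claw":-1,"x":0,"y":0,"z":0,"rx":0,"ry":0,"rz":0},{"claw":-1,"x":0,"y":0,"z":0,"rx":0,"ry":0,"rz":0},{"claw":-1,"x":0,"y":0,"z":0,"rx":0,"ry":0,"rz":0},{"claw":-1,"x":0,"y":0,"z":0,"rx":0,"ry":0,"rz":0}]' 30; done
```

```text
time: 2.67
position: [0.4918, -0.2322, 0.1386]
tcp_rot: [0.987, 0.164, 0.001, 0.001]
contact_force: [-0.7, -0.2, 0.5]
opening: 0.0259
gripper_force: 0.0
time: 3.08
position: [0.4923, -0.2329, 0.1383]
tcp_rot: [0.987, 0.163, 0.001, 0.001]
contact_force: [1.2, -3.9, 5.1]
opening: 0.0093
gripper_force: 29.5
```

```bash
python3 -m jog '[{"claw":-1,"x":-1,"y":-1,"z":-10,"rx":0,"ry":0,"rz":0},{"claw":-1,"x":0,"y":-1,"z":-10,"rx":0,"ry":0,"rz":0},{"claw":-1,"x":-1,"y":-1,"z":-10,"rx":0,"ry":0,"rz":0},{"claw":-1,"x":0,"y":-1,"z":-10,"rx":0,"ry":0,"rz":0}]'
python3 -m jog '[{"claw":-1,"x":-1,"y":-1,"z":-15,"rx":0,"ry":0,"rz":0},{"claw":-1,"x":-1,"y":-1,"z":-15,"rx":0,"ry":0,"rz":0},{"claw":-1,"x":-1,"y":-1,"z":-15,"rx":0,"ry":0,"rz":0},{"claw":-1,"x":0,"y":-1,"z":-15,"rx":0,"ry":0,"rz":0}]'
python3 -m jog '[{"claw":-1,"x":0,"y":0,"z":-20,"rx":0,"ry":0,"rz":0},{"claw":-1,"x":0,"y":0,"z":-20,"rx":0,"ry":0,"rz":0},{"claw":-1,"x":0,"y":0,"z":-20,"rx":0,"ry":0,"rz":0},{"claw":-1,"x":0,"y":0,"z":0,"rx":0,"ry":0,"rz":0}]'
python3 - <<'E'
from h import *
s=manip.snapshot("scene");t=manip.snapshot("top");cv2.imwrite("pics/s4.png",np.hstack([cv2.convertScaleAbs(crop(s[...,::-1],240,50,100,140,4),alpha=1.5),cv2.convertScaleAbs(crop(t[...,::-1],265,130,100,140,4),alpha=1.8)]))
E
```

```text
time: 3.42
position: [0.4874, -0.2286, 0.1781]
tcp_rot: [0.987, 0.164, -0.0, -0.0]
contact_force: [0.0, -1.8, -2.1]
opening: 0.0092
gripper_force: 29.4
time: 3.75
position: [0.4832, -0.2266, 0.2386]
tcp_rot: [0.987, 0.163, -0.0, 0.001]
contact_force: [0.1, -3.4, -2.9]
opening: 0.0091
gripper_force: 32.7
time: 4.08
position: [0.4851, -0.2254, 0.3021]
tcp_rot: [0.986, 0.164, 0.002, 0.001]
contact_force: [0.2, 0.4, 0.3]
opening: 0.009
gripper_force: 30.8
```

View pics/s4.png

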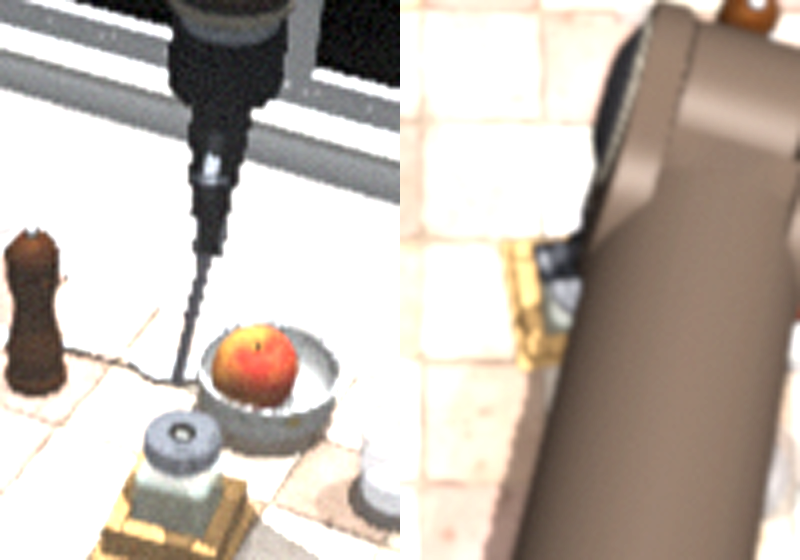

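The straw is clear of the jar, with its foot at scene ≈(285,145) and its exit from the fingers at ≈(291,114). The lid sits undisturbed.

Run:
```python
from h import *
for z in(.175,.18,.185): print(plane("scene",(285,145),z))
p=np.array([.4851,-.2254,.302])
for f in ([0,0],[.01,0],[.02,0],[0,.01]): print(f,proj("scene",[p,p+[f[0],f[1],-.122]]))
d=np.array([.5062,.1765])-p[:2];print(d*1000)
```

```text
[ 0.499  -0.2281  0.175 ]
[ 0.4965 -0.2224  0.18  ]
[ 0.4941 -0.2167  0.185 ]
[0, 0] [[291.6238 112.1747]
 [288.7889 145.6389]]
[0.01, 0] [[291.6238 112.1747]
 [285.8542 144.6152]]
[0.02, 0] [[291.6238 112.1747]
 [282.9354 143.5971]]
[0, 0.01] [[291.6238 112.1747]
 [287.3515 147.4433]]
[ 21.1 401.9]
```

```bash
python3 -m jog '[{"claw":-1,"x":5,"y":-14,"z":0,"rx":0,"ry":0,"rz":0},{"claw":-1,"x":10,"y":-27,"z":0,"rx":0,"ry":0,"rz":0},{"claw":-1,"x":10,"y":-27,"z":0,"rx":0,"ry":0,"rz":0},{"claw":-1,"x":10,"y":-27,"z":0,"rx":0,"ry":0,"rz":0},{"claw":-1,"x":10,"y":-27,"z":0,"rx":0,"ry":0,"rz":0}]'
python3 -m jog '[{"claw":-1,"x":10,"y":-27,"z":0,"rx":0,"ry":0,"rz":0},{"claw":-1,"x":10,"y":-27,"z":0,"rx":0,"ry":0,"rz":0},{"claw":-1,"x":10,"y":-27,"z":0,"rx":0,"ry":0,"rz":0},{"claw":-1,"x":10,"y":-27,"z":0,"rx":0,"ry":0,"rz":0},{"claw":-1,"x":10,"y":-27,"z":0,"rx":0,"ry":0,"rz":0}]'
python3 -m jog '[{"claw":-1,"x":10,"y":-27,"z":0,"rx":0,"ry":0,"rz":0},{"claw":-1,"x":10,"y":-27,"z":0,"rx":0,"ry":0,"rz":0},{"claw":-1,"x":10,"y":-27,"z":0,"rx":0,"ry":0,"rz":0},{"claw":-1,"x":10,"y":-27,"z":0,"rx":0,"ry":0,"rz":0},{"claw":-1,"x":3,"y":-10,"z":0,"rx":0,"ry":0,"rz":0}]'
python3 -m jog '[{"claw":-1,"x":0,"y":0,"z":0,"rx":0,"ry":0,"rz":0},{"claw":-1,"x":0,"y":0,"z":0,"rx":0,"ry":0,"rz":0},{"claw":-1,"x":0,"y":0,"z":0,"rx":0,"ry":0,"rz":0}]'
python3 - <<'E'
from h import *
s=manip.snapshot("scene");t=manip.snapshot("top");cv2.imwrite("pics/s5.png",np.hstack([cv2.convertScaleAbs(crop(s[...,::-1],160,150,100,140,4),alpha=1.3),cv2.convertScaleAbs(crop(t[...,::-1],130,130,100,140,4),alpha=1.8)]))
print(manip.read_state()["qpos"])
E
```

```text
time: 4.6
position: [0.4859, -0.0942, 0.2963]
tcp_rot: [0.987, 0.164, -0.001, -0.001]
contact_force: [1.4, -0.5, -0.1]
opening: 0.0088
gripper_force: 30.8
time: 5.02
position: [0.4895, 0.0495, 0.2963]
tcp_rot: [0.986, 0.164, -0.001, -0.0]
contact_force: [-0.1, -0.7, 0.1]
opening: 0.0087
gripper_force: 30.8
time: 5.43
position: [0.4916, 0.1781, 0.2964]
tcp_rot: [0.986, 0.166, -0.001, -0.001]
contact_force: [-0.3, 1.2, -0.6]
opening: 0.009
gripper_force: 30.8
time: 5.68
position: [0.4932, 0.1721, 0.2967]
tcp_rot: [0.987, 0.163, -0.001, 0.001]
contact_force: [-0.1, -1.1, -0.1]
opening: 0.0093
gripper_force: 30.8
[ 0.0363  0.2319 -0.5543  1.7216  0.1295  1.2254 -1.7944]
```

View pics/s5.png

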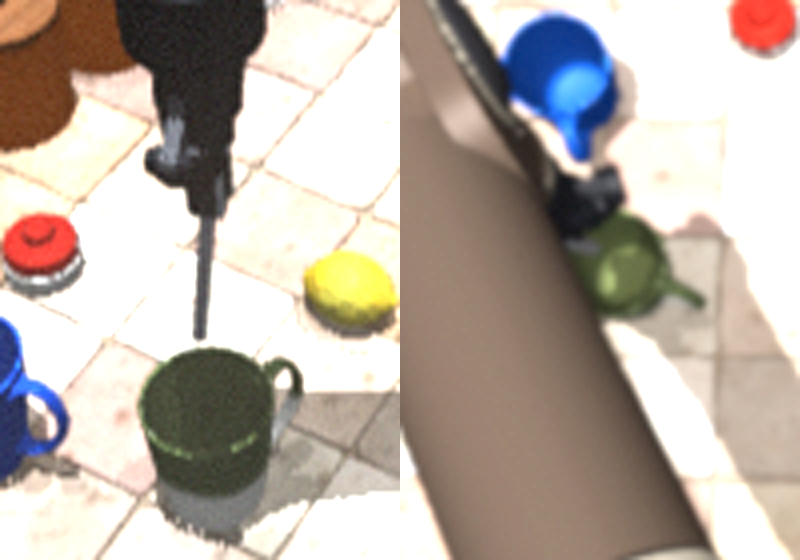

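The straw foot is at scene ≈(210,233.8), directly above the mug mouth, which is centred at ≈(211.5,250.6).

```bash
python3 - <<'E'
from h import *
for z in(.17,.175,.18): print(plane("scene",(210,233.8),z))
E
python3 -m jog '[{"claw":-1,"x":0,"y":0,"z":20,"rx":0,"ry":0,"rz":0},{"claw":-1,"x":0,"y":0,"z":20,"rx":0,"ry":0,"rz":0},{"claw":-1,"x":0,"y":0,"z":10,"rx":0,"ry":0,"rz":0}]'
```

```text
[0.5085 0.1743 0.17  ]
[0.506  0.1775 0.175 ]
[0.5034 0.1806 0.18  ]
time: 6.03
position: [0.4928, 0.1718, 0.2454]
tcp_rot: [0.987, 0.163, -0.001, 0.001]
contact_force: [-0.8, -0.2, -0.9]
opening: 0.009
gripper_force: 30.8
```

```bash
python3 -m jog '[{"claw":-1,"x":0,"y":0,"z":25,"rx":0,"ry":0,"rz":0},{"claw":-1,"x":0,"y":0,"z":25,"rx":0,"ry":0,"rz":0},{"claw":-1,"x":0,"y":0,"z":25,"rx":0,"ry":0,"rz":0},{"claw":-1,"x":0,"y":0,"z":22,"rx":0,"ry":0,"rz":0},{"claw":-1,"x":0,"y":0,"z":5,"rx":0,"ry":0,"rz":0}]'
python3 -m jog '[{"claw":-1,"x":0,"y":0,"z":4,"rx":0,"ry":0,"rz":0},{"claw":-1,"x":0,"y":0,"z":2,"rx":0,"ry":0,"rz":0},{"claw":-1,"x":0,"y":0,"z":0,"rx":0,"ry":0,"rz":0}]'
```

```text
time: 6.45
position: [0.4918, 0.1718, 0.1422]
tcp_rot: [0.987, 0.163, -0.003, 0.001]
contact_force: [-0.4, -0.3, -0.0]
opening: 0.0092
gripper_force: 30.8
time: 6.7
position: [0.494, 0.1737, 0.1402]
tcp_rot: [0.987, 0.163, 0.001, -0.0]
contact_force: [-0.2, 0.4, 0.1]
opening: 0.0091
gripper_force: 30.8
```

```bash
python3 -m jog '[{"claw":-1,"x":0,"y":0,"z":2,"rx":0,"ry":0,"rz":0},{"claw":-1,"x":0,"y":0,"z":2,"rx":0,"ry":0,"rz":0},{"claw":-1,"x":0,"y":0,"z":0,"rx":0,"ry":0,"rz":0}]'
python3 -m jog '[{"claw":-1,"x":0,"y":0,"z":2,"rx":0,"ry":0,"rz":0},{"claw":-1,"x":0,"y":0,"z":0,"rx":0,"ry":0,"rz":0}]'
```

```text
time: 6.95
position: [0.4936, 0.1736, 0.1357]
tcp_rot: [0.987, 0.164, 0.0, 0.0]
contact_force: [0.6, 0.4, -0.2]
opening: 0.0087
gripper_force: 30.8
time: 7.12
position: [0.4933, 0.1735, 0.1332]
tcp_rot: [0.987, 0.164, -0.0, 0.0]
contact_force: [-0.2, -0.2, -0.7]
opening: 0.0088
gripper_force: 30.8
```

```bash
python3 -m jog '[{"claw":-1,"x":0,"y":0,"z":2,"rx":0,"ry":0,"rz":0},{"claw":-1,"x":0,"y":0,"z":0,"rx":0,"ry":0,"rz":0}]'
python3 -m jog '[{"claw":-0.6,"x":0,"y":0,"z":0,"rx":0,"ry":0,"rz":0},{"claw":-0.5,"x":0,"y":0,"z":0,"rx":0,"ry":0,"rz":0},{"claw":0,"x":0,"y":0,"z":0,"rx":0,"ry":0,"rz":0},{"claw":0.5,"x":0,"y":0,"z":0,"rx":0,"ry":0,"rz":0},{"claw":1,"x":0,"y":0,"z":0,"rx":0,"ry":0,"rz":0}]'
python3 -m jog '[{"claw":1,"x":0,"y":0,"z":0,"rx":0,"ry":0,"rz":0},{"claw":1,"x":0,"y":0,"z":0,"rx":0,"ry":0,"rz":0},{"claw":1,"x":0,"y":0,"z":0,"rx":0,"ry":0,"rz":0},{"claw":1,"x":0,"y":0,"z":0,"rx":0,"ry":0,"rz":0}]'
python3 -m jog '[{"claw":1,"x":0,"y":0,"z":-20,"rx":0,"ry":0,"rz":0},{"claw":1,"x":0,"y":0,"z":-30,"rx":0,"ry":0,"rz":0},{"claw":1,"x":0,"y":0,"z":-30,"rx":0,"ry":0,"rz":0},{"claw":1,"x":0,"y":0,"z":-30,"rx":0,"ry":0,"rz":0}]'
python3 - <<'E'
from h import *
s=manip.snapshot("scene");cv2.imwrite("pics/s6.png",np.hstack([cv2.convertScaleAbs(crop(s[...,::-1],160,150,100,140,4),alpha=1.3),cv2.convertScaleAbs(crop(s[...,::-1],240,110,100,140,4),alpha=1.3)]))
E
```

```text
time: 7.28
position: [0.4937, 0.1738, 0.1317]
tcp_rot: [0.987, 0.164, 0.0, -0.0]
contact_force: [-0.5, -1.1, 4.2]
opening: 0.0092
gripper_force: 31.5
time: 7.7
position: [0.4933, 0.1736, 0.1312]
tcp_rot: [0.987, 0.164, -0.0, 0.0]
contact_force: [0.5, 0.7, 0.2]
opening: 0.0566
gripper_force: 0.0
time: 8.03
position: [0.4934, 0.1736, 0.1313]
tcp_rot: [0.987, 0.164, -0.0, 0.0]
contact_force: [0.2, -0.3, -0.0]
opening: 0.0855
gripper_force: 0.0
time: 8.37
position: [0.493, 0.1736, 0.2424]
tcp_rot: [0.986, 0.164, -0.0, -0.0]
contact_force: [0.5, -0.6, 0.4]
opening: 0.0854
gripper_force: 0.0
```

View pics/s6.png

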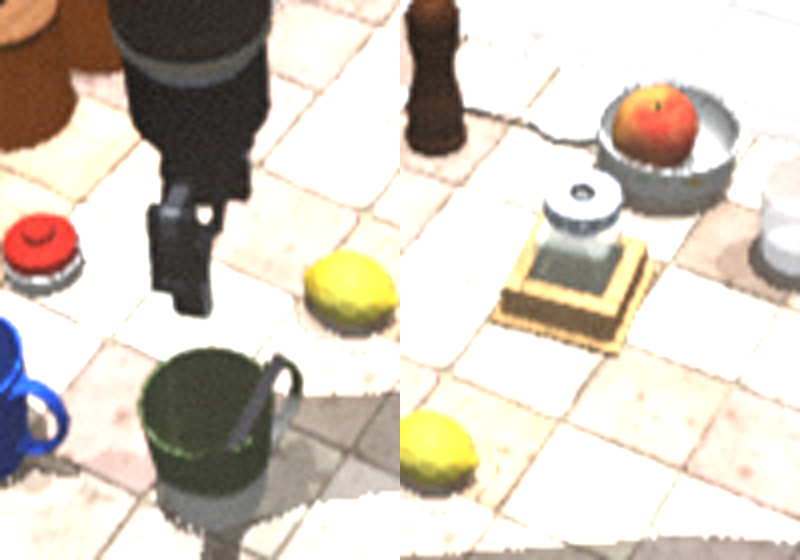

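The straw stands in the mug, let go and leaning on the handle-side rim at scene ≈(230,240). The lid's hole is at scene ≈(285.7,157.5). I've now viewed 11 pictures, one over the limit of 10, so I'll use numbers only from here.

Run:
```python
from h import *
t=manip.snapshot("top");h=cv2.cvtColor(t,cv2.COLOR_RGB2HSV)
w=np.zeros(h.shape[:2],np.uint8);w[180:226,288:336]=255
print("tile/lid hsv",h[194,306],h[205,306],h[200,319],h[215,300])
m=cv2.inRange(h,(15,70,60),(35,255,255))&w
c=max(cv2.findContours(m,0,1)[0],key=cv2.contourArea);r=cv2.minAreaRect(c);print("holder",r)
b=cv2.boxPoints(r);B=np.array([plane("top",p,.03) for p in b]);print(B.mean(0),B[:,:2])
e=np.diff(B,axis=0);print(np.hypot(e[:,0],e[:,1]),np.degrees(np.arctan2(e[:,1],e[:,0])))
g=cv2.GaussianBlur(cv2.resize(cv2.cvtColor(t,cv2.COLOR_RGB2GRAY)[185:215,295:328],None,fx=8,fy=8,interpolation=cv2.INTER_CUBIC),(0,0),3)
k=cv2.HoughCircles(g,cv2.HOUGH_GRADIENT,1,50,param1=60,param2=15,minRadius=65,maxRadius=95)
if k is not None:
  for x,y,rr in k[0][:2]:
    uv=((x+.5)/8-.5+295,(y+.5)/8-.5+185);print("lid",uv,rr/8,plane("top",uv,.1165))
hole=g[90:150,110:170];i=np.unravel_index(hole.argmin(),hole.shape);uv=((i[1]+110)/8+295,(i[0]+90)/8+185);print("hole",uv,plane("top",uv,.1165))
print("scene",plane("scene",(285.7,157.5),.1165),"bowl",plane("top",(366,202),.03))
```

```text
tile/lid hsv [170   4 187] [  0   3 175] [170   4 189] [ 20  97 187]
holder ((309.4901123046875, 204.4010009765625), (32.93572998046875, 36.91587829589844), 84.2894058227539)
[ 0.4938 -0.2374  0.03  ] [[ 0.5422 -0.1706]
 [ 0.5562 -0.2946]
 [ 0.4453 -0.3032]
 [ 0.4316 -0.1811]]
[0.1248 0.1112 0.1228] [ -83.5783 -175.5728   96.4071]
hole (np.float64(314.5), np.float64(197.875)) [ 0.5019 -0.2426  0.1165]
scene [ 0.4981 -0.2392  0.1165] bowl [ 0.5037 -0.4263  0.03  ]
```

Run:
```python
from h import *
for n,(u,v) in (("top",(312,199)),("scene",(286,159))):
    t=manip.snapshot(n);h=cv2.cvtColor(t,cv2.COLOR_RGB2HSV);w=np.zeros(h.shape[:2],np.uint8);cv2.circle(w,(u,v),14,255,-1)
    m=cv2.inRange(h,(0,0,150),(180,30,255))&w
    nn,l,st,ce=cv2.connectedComponentsWithStats(m);k=1+st[1:,4].argmax();mm=(l==k).astype(np.uint8)
    c=max(cv2.findContours(mm,0,1)[0],key=cv2.contourArea);hu=cv2.convexHull(c);E=cv2.fitEllipse(hu)
    print(n,st[k],E,plane(n,E[0],.1165),cv2.minEnclosingCircle(hu))
```

```text
top [303 190  19  19 275] ((312.3365173339844, 199.3612518310547), (18.337112426757812, 20.194854736328125), 126.89601135253906) [ 0.4971 -0.2358  0.1165] ((312.0, 200.0), 10.63024616241455)
scene [272 147  24  18 269] ((283.314453125, 156.28555297851562), (17.37779998779297, 23.134443283081055), 103.34255981445312) [ 0.5074 -0.2407  0.1165] ((283.5, 157.6666717529297), 11.577141761779785)
```

```bash
python3 -m jog '[{"claw":1,"x":-9,"y":26,"z":0,"rx":0,"ry":0,"rz":0},{"claw":1,"x":-9,"y":26,"z":0,"rx":0,"ry":0,"rz":0},{"claw":1,"x":-9,"y":26,"z":0,"rx":0,"ry":0,"rz":0},{"claw":1,"x":-9,"y":26,"z":0,"rx":0,"ry":0,"rz":0},{"claw":1,"x":-9,"y":26,"z":0,"rx":0,"ry":0,"rz":0}]' 30
python3 -m jog '[{"claw":1,"x":-9,"y":26,"z":0,"rx":0,"ry":0,"rz":0},{"claw":1,"x":-9,"y":26,"z":0,"rx":0,"ry":0,"rz":0},{"claw":1,"x":-9,"y":26,"z":0,"rx":0,"ry":0,"rz":0},{"claw":1,"x":-9,"y":26,"z":0,"rx":0,"ry":0,"rz":0},{"claw":1,"x":-9,"y":26,"z":0,"rx":0,"ry":0,"rz":0}]' 
python3 -m jog '[{"claw":1,"x":-9,"y":26,"z":0,"rx":0,"ry":0,"rz":0},{"claw":1,"x":-8,"y":26,"z":0,"rx":0,"ry":0,"rz":0},{"claw":1,"x":-8,"y":26,"z":0,"rx":0,"ry":0,"rz":0},{"claw":1,"x":-8,"y":26,"z":0,"rx":0,"ry":0,"rz":0},{"claw":1,"x":-6,"y":25,"z":0,"rx":0,"ry":0,"rz":0}]' 
python3 -m jog '[{"claw":1,"x":0,"y":0,"z":0,"rx":0,"ry":0,"rz":-0.11},{"claw":1,"x":0,"y":0,"z":0,"rx":0,"ry":0,"rz":-0.11},{"claw":1,"x":0,"y":0,"z":0,"rx":0,"ry":0,"rz":-0.11},{"claw":1,"x":0,"y":0,"z":0,"rx":0,"ry":0,"rz":-0.11},{"claw":1,"x":0,"y":0,"z":0,"rx":0,"ry":0,"rz":-0.11}]' 
python3 -m jog '[{"claw":1,"x":0,"y":0,"z":0,"rx":0,"ry":0,"rz":0},{"claw":1,"x":0,"y":0,"z":0,"rx":0,"ry":0,"rz":0}]'
python3 - <<'E'
from h import *
s=manip.read_state();x=R.from_quat(s["tcp_rot"]).as_matrix();print(s["position"],x,s["qpos"]);print("to lid, tool mm",x.T@(np.array([.497,-.2362,.083])-s["position"])*1e3)
E
```

```text
time: 8.98
position: [0.4917, 0.0346, 0.2398]
tcp_rot: [0.987, 0.164, -0.001, -0.0]
contact_force: [0.1, 0.6, 0.8]
opening: 0.0849
gripper_force: 0.0
time: 9.4
position: [0.4911, -0.1029, 0.2398]
tcp_rot: [0.987, 0.164, -0.001, -0.0]
contact_force: [0.3, 0.4, -0.2]
opening: 0.0854
gripper_force: 0.0
time: 9.82
position: [0.4957, -0.2377, 0.2396]
tcp_rot: [0.987, 0.163, -0.001, -0.001]
contact_force: [0.9, 0.9, 0.3]
opening: 0.0852
gripper_force: 0.0
time: 10.23
position: [0.496, -0.236, 0.2395]
tcp_rot: [0.904, 0.428, -0.001, -0.001]
contact_force: [-0.2, -0.0, -0.6]
opening: 0.0856
gripper_force: 0.0
time: 10.4
position: [0.4962, -0.2361, 0.24]
tcp_rot: [0.906, 0.424, -0.001, -0.001]
contact_force: [0.8, -0.4, 0.3]
opening: 0.0854
gripper_force: 0.0
[ 0.4962 -0.2361  0.24  ] [[ 0.6408  0.7677 -0.0019]
 [ 0.7677 -0.6408  0.001 ]
 [-0.0005 -0.0021 -1.    ]] [ 0.6836  0.3084 -0.4092  1.7471  0.1344  1.1158 -0.4633]
to lid, tool mm [  0.532    0.9565 157.0129]
```

```bash
python3 -m jog '[{"claw":1,"x":0,"y":1,"z":30,"rx":0,"ry":0,"rz":0},{"claw":1,"x":0,"y":0,"z":30,"rx":0,"ry":0,"rz":0},{"claw":1,"x":0,"y":0,"z":30,"rx":0,"ry":0,"rz":0},{"claw":1,"x":0,"y":0,"z":20,"rx":0,"ry":0,"rz":0},{"claw":1,"x":0,"y":0,"z":10,"rx":0,"ry":0,"rz":0}]'
python3 -m jog '[{"claw":1,"x":0,"y":0,"z":10,"rx":0,"ry":0,"rz":0},{"claw":1,"x":0,"y":0,"z":10,"rx":0,"ry":0,"rz":0},{"claw":1,"x":0,"y":0,"z":9,"rx":0,"ry":0,"rz":0},{"claw":1,"x":0,"y":0,"z":7,"rx":0,"ry":0,"rz":0},{"claw":1,"x":0,"y":0,"z":0,"rx":0,"ry":0,"rz":0}]'
python3 -m jog '[{"claw":0.3,"x":0,"y":0,"z":0,"rx":0,"ry":0,"rz":0},{"claw":0.3,"x":0,"y":0,"z":0,"rx":0,"ry":0,"rz":0},{"claw":0.3,"x":0,"y":0,"z":0,"rx":0,"ry":0,"rz":0}]' 20
```

```text
time: 10.82
position: [0.4957, -0.2361, 0.1179]
tcp_rot: [0.906, 0.424, -0.002, -0.002]
contact_force: [-0.3, 0.8, -0.3]
opening: 0.0855
gripper_force: 0.0
time: 11.23
position: [0.4972, -0.2367, 0.0843]
tcp_rot: [0.905, 0.425, -0.0, -0.0]
contact_force: [-1.0, -0.2, -0.1]
opening: 0.0856
gripper_force: 0.0
time: 11.48
position: [0.4983, -0.2372, 0.0862]
tcp_rot: [0.905, 0.425, 0.001, 0.001]
contact_force: [0.3, -0.7, 0.8]
opening: 0.0622
gripper_force: 22.1
```

```bash
python3 -m jog '[{"claw":-1,"x":0,"y":0,"z":0,"rx":0,"ry":0,"rz":0},{"claw":-1,"x":0,"y":0,"z":0,"rx":0,"ry":0,"rz":0},{"claw":-1,"x":0,"y":0,"z":0,"rx":0,"ry":0,"rz":0}]' 80
python3 -m jog '[{"claw":-1,"x":0,"y":0,"z":0,"rx":0,"ry":0,"rz":-0.05},{"claw":-1,"x":0,"y":0,"z":0,"rx":0,"ry":0,"rz":-0.05},{"claw":-1,"x":0,"y":0,"z":0,"rx":0,"ry":0,"rz":-0.05}]'
python3 -c "
from h import *
s=manip.read_state();print(s['moment'],s['qpos'])"
```

```text
time: 11.73
position: [0.4984, -0.2373, 0.0867]
tcp_rot: [0.905, 0.425, 0.001, 0.001]
contact_force: [-0.5, 0.8, 6.4]
opening: 0.0601
gripper_force: 84.6
time: 11.98
position: [0.499, -0.2369, 0.0867]
tcp_rot: [0.87, 0.493, 0.001, 0.001]
contact_force: [0.8, 1.2, 4.7]
opening: 0.0603
gripper_force: 85.0
[ 0.2031 -0.0692 -0.5138] [ 0.6671  0.4917 -0.4051  1.8966  0.2615  0.8018 -0.4183]
```

```bash
for i in 1; do python3 -m jog '[{"claw":-1,"x":0,"y":0,"z":0,"rx":0,"ry":0,"rz":-0.08},{"claw":-1,"x":0,"y":0,"z":0,"rx":0,"ry":0,"rz":-0.08},{"claw":-1,"x":0,"y":0,"z":0,"rx":0,"ry":0,"rz":-0.08},{"claw":-1,"x":0,"y":0,"z":0,"rx":0,"ry":0,"rz":-0.08},{"claw":-1,"x":0,"y":0,"z":0,"rx":0,"ry":0,"rz":-0.08}]'; python3 -c "
from h import *
s=manip.read_state();q=s['tcp_rot'];print(s['moment'],s['qpos'],'turn',2*np.arctan2(q[1],q[0])-.878)"; done
python3 -m jog '[{"claw":-1,"x":0,"y":0,"z":0,"rx":0,"ry":0,"rz":-0.08},{"claw":-1,"x":0,"y":0,"z":0,"rx":0,"ry":0,"rz":-0.08},{"claw":-1,"x":0,"y":0,"z":0,"rx":0,"ry":0,"rz":-0.08},{"claw":-1,"x":0,"y":0,"z":0,"rx":0,"ry":0,"rz":-0.08},{"claw":-1,"x":0,"y":0,"z":0,"rx":0,"ry":0,"rz":-0.08}]'; python3 -c "
from h import *
s=manip.read_state();q=s['tcp_rot'];print(s['moment'],s['qpos'],'turn',2*np.arctan2(q[1],q[0])-.878)"
```

```text
time: 12.4
position: [0.4991, -0.2375, 0.0867]
tcp_rot: [0.755, 0.656, 0.001, 0.002]
contact_force: [1.7, -0.2, 3.2]
opening: 0.0602
gripper_force: 85.3
[-0.1847 -0.2175 -0.1611] [ 0.7399  0.5097 -0.5019  1.8913  0.3279  0.8183 -0.0737] turn 0.5535274960119013
time: 12.82
position: [0.4992, -0.2369, 0.0868]
tcp_rot: [0.609, 0.793, 0.001, 0.002]
contact_force: [1.2, 1.8, 4.0]
opening: 0.0605
gripper_force: 85.5
[ 0.2734 -0.3096 -0.0582] [ 0.8099  0.5317 -0.5991  1.887   0.3944  0.8387  0.2694] turn 0.9546218662674676
```

```bash
python3 -m jog '[{"claw":-1,"x":0,"y":0,"z":0,"rx":0,"ry":0,"rz":-0.08},{"claw":-1,"x":0,"y":0,"z":0,"rx":0,"ry":0,"rz":-0.08},{"claw":-1,"x":0,"y":0,"z":0,"rx":0,"ry":0,"rz":-0.08},{"claw":-1,"x":0,"y":0,"z":0,"rx":0,"ry":0,"rz":-0.08},{"claw":-1,"x":0,"y":0,"z":0,"rx":0,"ry":0,"rz":-0.08}]'
python3 -m jog '[{"claw":-1,"x":0,"y":0,"z":0,"rx":0,"ry":0,"rz":-0.08},{"claw":-1,"x":0,"y":0,"z":0,"rx":0,"ry":0,"rz":-0.08},{"claw":-1,"x":0,"y":0,"z":0,"rx":0,"ry":0,"rz":-0.08},{"claw":-1,"x":0,"y":0,"z":0,"rx":0,"ry":0,"rz":-0.08},{"claw":-1,"x":0,"y":0,"z":0,"rx":0,"ry":0,"rz":-0.08}]'
python3 -m jog '[{"claw":-1,"x":0,"y":0,"z":0,"rx":0,"ry":0,"rz":-0.08},{"claw":-1,"x":0,"y":0,"z":0,"rx":0,"ry":0,"rz":-0.08},{"claw":-1,"x":0,"y":0,"z":0,"rx":0,"ry":0,"rz":-0.08},{"claw":-1,"x":0,"y":0,"z":0,"rx":0,"ry":0,"rz":-0.08},{"claw":-1,"x":0,"y":0,"z":0,"rx":0,"ry":0,"rz":-0.08}]'
python3 -m jog '[{"claw":-1,"x":0,"y":0,"z":0,"rx":0,"ry":0,"rz":-0.05},{"claw":-1,"x":0,"y":0,"z":0,"rx":0,"ry":0,"rz":-0.05},{"claw":-1,"x":0,"y":0,"z":0,"rx":0,"ry":0,"rz":-0.05},{"claw":-1,"x":0,"y":0,"z":0,"rx":0,"ry":0,"rz":0}]'
python3 -c "
from h import *
s=manip.read_state();q=s['tcp_rot'];print(s['moment'],s['qpos'],'turn',2*np.arctan2(q[1],q[0])-.878)"
```

```text
time: 13.23
position: [0.4991, -0.2369, 0.0867]
tcp_rot: [0.439, 0.898, 0.0, 0.002]
contact_force: [0.6, 0.3, 4.7]
opening: 0.06
gripper_force: 85.5
time: 13.65
position: [0.4999, -0.2371, 0.0868]
tcp_rot: [0.252, 0.968, 0.0, 0.002]
contact_force: [4.8, -0.2, 3.3]
opening: 0.0605
gripper_force: 85.4
time: 14.07
position: [0.5001, -0.2368, 0.0869]
tcp_rot: [0.054, 0.999, -0.0, 0.003]
contact_force: [3.2, 0.9, 3.6]
opening: 0.06
gripper_force: 85.4
time: 14.4
position: [0.5002, -0.2368, 0.0869]
tcp_rot: [-0.02, 1.0, -0.0, 0.003]
contact_force: [4.0, 1.3, 6.5]
opening: 0.0601
gripper_force: 85.8
[ 0.3633 -0.9527  0.0314] [ 1.0232  0.642  -0.9176  1.873   0.6287  0.94    1.423 ] turn 2.303021113954686
```

```bash
for k in 1 2; do python3 -m jog '[{"claw":-1,"x":0,"y":0,"z":0,"rx":0,"ry":0,"rz":-0.03},{"claw":-1,"x":0,"y":0,"z":0,"rx":0,"ry":0,"rz":-0.03},{"claw":-1,"x":0,"y":0,"z":0,"rx":0,"ry":0,"rz":0}]' >/dev/null
python3 -c "
from h import *
s=manip.read_state();q=s['tcp_rot'];print(s['moment'],s['contact_force'],'turn',2*np.arctan2(q[1],q[0])-.878)"; done
```

```text
[ 0.3856 -0.9697 -0.0101] [4.6969 1.0222 7.2815] turn 2.361202626650603
[ 0.4655 -0.9183  0.0771] [3.782  1.1913 5.6532] turn 2.421324201998208
```

```bash
python3 -m jog '[{"claw":-1,"x":0,"y":0,"z":-2,"rx":0,"ry":0,"rz":0},{"claw":-1,"x":0,"y":0,"z":-2,"rx":0,"ry":0,"rz":0},{"claw":-1,"x":0,"y":0,"z":-2,"rx":0,"ry":0,"rz":0},{"claw":-1,"x":0,"y":0,"z":0,"rx":0,"ry":0,"rz":0},{"claw":-1,"x":0,"y":0,"z":0,"rx":0,"ry":0,"rz":0}]'
python3 -c "
from h import *
for i in range(4):
  manip.snapshot('top');s=manip.read_state();q=s['tcp_rot'];print(s['moment'],s['contact_force'],s['position'])"
```

```text
time: 15.32
position: [0.4974, -0.2368, 0.0913]
tcp_rot: [-0.078, 0.997, -0.0, -0.0]
contact_force: [0.5, 1.8, 0.3]
opening: 0.0603
gripper_force: 86.4
[ 0.2295 -0.3038 -0.0652] [ 1.0654  1.2159 -0.9989] [ 0.4975 -0.2368  0.0912]
[ 0.2014 -0.2924  0.0399] [ 0.7817  1.3349 -0.2603] [ 0.4975 -0.2368  0.0912]
[ 0.2001 -0.2676 -0.04  ] [ 1.7472  0.8829 -1.3179] [ 0.4975 -0.2368  0.0912]
[ 0.2264 -0.2863 -0.0198] [ 1.9566  1.076  -0.606 ] [ 0.4976 -0.2368  0.0912]
```

The force is about -0.8 N, which is the lid's weight alone, so the thread has let go. I'll keep lifting straight up and check the force.

```bash
python3 -m jog '[{"claw":-1,"x":0,"y":0,"z":-2,"rx":0,"ry":0,"rz":0},{"claw":-1,"x":0,"y":0,"z":-2,"rx":0,"ry":0,"rz":0},{"claw":-1,"x":0,"y":0,"z":0,"rx":0,"ry":0,"rz":0},{"claw":-1,"x":0,"y":0,"z":0,"rx":0,"ry":0,"rz":0}]'
python3 -c "
from h import *
for i in range(3):
  manip.snapshot('top');s=manip.read_state();q=s['tcp_rot'];print(s['moment'],s['contact_force'],s['position'])"
```

```text
time: 15.85
position: [0.4977, -0.2369, 0.0954]
tcp_rot: [-0.078, 0.997, -0.0, 0.0]
contact_force: [1.6, 1.3, -0.2]
opening: 0.0601
gripper_force: 86.4
[ 0.1648 -0.2355 -0.0285] [ 1.3508  2.1561 -0.5169] [ 0.4978 -0.2369  0.0954]
[ 0.2202 -0.2675  0.0189] [ 1.6754  1.5876 -0.9526] [ 0.4978 -0.2369  0.0954]
[ 0.1789 -0.312   0.028 ] [0.5617 0.3908 0.0097] [ 0.4978 -0.2368  0.0954]
```

```bash
python3 -m jog '[{"claw":-1,"x":0,"y":0,"z":-8,"rx":0,"ry":0,"rz":0},{"claw":-1,"x":0,"y":0,"z":-8,"rx":0,"ry":0,"rz":0},{"claw":-1,"x":0,"y":0,"z":-8,"rx":0,"ry":0,"rz":0},{"claw":-1,"x":0,"y":0,"z":-8,"rx":0,"ry":0,"rz":0},{"claw":-1,"x":0,"y":0,"z":-8,"rx":0,"ry":0,"rz":0}]'
python3 -m jog '[{"claw":-1,"x":0,"y":0,"z":0,"rx":0,"ry":0,"rz":0},{"claw":-1,"x":0,"y":0,"z":0,"rx":0,"ry":0,"rz":0},{"claw":-1,"x":0,"y":0,"z":0,"rx":0,"ry":0,"rz":0},{"claw":-1,"x":0,"y":0,"z":0,"rx":0,"ry":0,"rz":0},{"claw":-1,"x":0,"y":0,"z":0,"rx":0,"ry":0,"rz":0}]'
python3 - <<'E'
from h import *
s=manip.snapshot("scene");cv2.imwrite("pics/s7.png",s[...,::-1])
a=cv2.imread("pics/scene0.png");
# holder/jar-body region unchanged? wood-strip & shoulder pixels vs start, and mug straw pixels
h=cv2.cvtColor(s,cv2.COLOR_RGB2HSV);h0=cv2.cvtColor(cv2.cvtColor(a,cv2.COLOR_BGR2RGB),cv2.COLOR_RGB2HSV)
d=np.abs(s[170:198,262:306].astype(int)-a[170:198,262:306,::-1]).mean(2);print("rows diff",d.mean(1).round(0))
d=np.abs(s[135:170,262:306].astype(int)-a[135:170,262:306,::-1]).mean(2);print("upper diff",d.mean(1).round(0))
w=h[140:182,266:306];m=cv2.inRange(w,(0,0,150),(180,60,255));
z=manip.read_state();print(z["contact_force"],z["moment"],z["position"],z["tcp_rot"],z["gripper_force"])
for k in (.0965+.0483,.0965): print(proj("scene",[.497,-.2362,k+.02]))
g=cv2.cvtColor(s,cv2.COLOR_RGB2GRAY);print(g[136:172:2,274:300:3])
E
```

```text
time: 16.42
position: [0.4977, -0.237, 0.1365]
tcp_rot: [-0.078, 0.997, -0.0, 0.0]
contact_force: [-0.4, -0.4, 0.3]
opening: 0.0602
gripper_force: 86.4
time: 16.83
position: [0.4973, -0.2368, 0.1349]
tcp_rot: [-0.079, 0.997, 0.0, -0.0]
contact_force: [-0.4, -0.1, 0.1]
opening: 0.0602
gripper_force: 86.5
rows diff [24. 22. 20. 24. 27. 26. 26. 23. 21. 22. 24. 26. 28. 33. 34. 30. 26. 26.
 27. 25. 25. 22. 15.  9.  8.  8.  8.  9.]
upper diff [57. 56. 58. 57. 59. 59. 55. 52. 49. 41. 26. 34. 46. 50. 49. 47. 45. 41.
 42. 46. 47. 40. 33. 30. 24. 15. 13. 19. 22. 33. 50. 47. 40. 30. 25.]
[-0.1888  0.004   0.2193] [0.0213 0.0059 0.0114] [ 0.4974 -0.2367  0.1349] [-0.0786  0.9969  0.0002 -0.0003] 86.4618580788374
[286.5415 146.3474]
[285.6   158.137]
[[230 230  76  88  30  38  36 123 157]
 [229 239  71  88  37  33  35 126 133]
 [222 240  39  49  40  34  33 116 124]
 [113 223  40  38  34  38 112 106 110]
 [208  84  38  40  31  49 117 113  77]
 [232 162  41  35  31  77 116 114  66]
 [237 140  37  35  37  83 112 110  52]
 [234 121  34  29  39 111 117 112 116]
 [233 162  56  36  58 109  98  82  97]
 [230 230  59  38  63  86  70  80  85]
 [230 230  96  35  66  81  80  81  92]
 [231 233 126  45  86 132 167  71  73]
 [228 233 205 189 182 187 194  80  77]
 [210 214 195 234 240 197 235 157  87]
 [142 220 198 205 206 207 235 210 198]
 [124 186 194 194 194 201 232 200 234]
 [169 173 165 178 188 187 165 149 231]
 [140 157 158 166 170 180 146 101 110]]
```

```bash
python3 -c "
from workcell import manip
print(manip.hand_in())"
```

```text
the job is handed in; nothing more can be done
None
```

The job is handed in, but I viewed 11 pictures, one over the limit of 10, and the judging gave no result; the straw stands let go in the mug, and by force, grip and TCP readings (no picture viewed after the lift) the lid is unscrewed and held level and still about 30 mm above the jar's rim.

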